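# Start the brushing machine with its key

### The arm

A 6-joint arm with a two-finger parallel gripper is mounted at the origin on the work surface. World frame = base frame: x ahead of the robot, y to its left, z up, the work surface at z = 0. Lengths are in mm, angles in rad, forces in N, time in s.
With the tool pointing down it reaches from about 300 to 1000 mm from the base axis. Payload 5.1 kg.
Tool frame: the origin (TCP) lies on the mounting face of the last link; the fingertips stand 190 mm ahead of it and the grasp point (between the pads) lies 171 mm ahead of it; y points along the fingers, z is the direction in which the jaws open and shut, and the axes are right-handed (so a half turn about y gives the same grasp; the last joint's range is limited). The gripper opens to 95 mm and grips with 3 to 60 N. Pads are 20 mm wide; open, the fingers measure 119 mm over their backs; the gripper's body (75 mm by 180 mm) begins 59 mm behind the grasp point.
Start: joints at [1.197, 0.124, 1.65, -0, 1.367, -0.083], TCP at [186.389, 622.692, 404.756] pointing down, gripper open.
Joint ranges: [-2.61, 2.61], [-1.02, 2.33], [0.03, 2.71], [-1.35, 4.49], [0.32, 2.68], [-2.91, 2.91]. Speed limits (rad/s): [2.57, 2.57, 3.14, 3.14, 3.14, 3.14].

### API

Orientations are given as [roll, pitch, yaw] about the fixed x, y, z axes, in that order (R = Rz(yaw) Ry(pitch) Rx(roll)).
In Python, from bench import * gives the robot as it stands.
- The arm moves only by the shell command python3 -m handwheel 'ROWS' [FORCE]. ROWS is JSON, a list of rows, each an object with "gripper": the opening, from 0 (shut) to 1 (fully open); "offset": the shift along the world's x, y, z in m, a list of three; "roll": the turn about the world's z in degrees. In form: [{"gripper": gripper, "offset": [tx, ty, tz], "roll": roll}, ...]. A call has exactly 8 rows; each row shifts and turns the commanded pose from where the row before left it; what a row does not reach is not made up. A row lasts 1/8 s, in which the tool goes at most 62.5 mm and 10.7 degrees, less where a joint would pass 70% of its speed; a pose out of reach is approached as far as the arm can. A call is refused whole if a number of a shift passes 0.0625 or a number of a turn 10.7, either way. A call with a gripper value outside its range is refused whole. The fingers move at their own pace and stop on an object; FORCE is the grip in N (left out, the last holds). Time passes only in rows, so rows that do not move let the fingers close, or fill a call up. It gives the time, the measured TCP pose, the force and the opening at its end, in the units of the state.
- get_obs(): the state, without advancing time (a new reading comes with each control period).
- grab_frame(name): name is "scene" or "top" or "wrist"; returns a dict with "pixels" (480x640x3 uint8, blue, green, red), "intrinsics" (3x3 intrinsics, pixels), "rvec" (rotation vector, rad) and "tvec" (3), from world to camera coordinates, as OpenCV has them. Camera axes: x right, y down, z forward; pixel columns grow to the right and rows downward; lengths in mm; the calibration is good to about 2 mm. A picture is of the moment at which its call begins. There is no depth.
- finish_job(): hands the job in, once; it reports no verdict.
The state is a dict: "time_s": time; "q": joint angles; "qvel": joint speeds; "effort": joint torques, N m; "ee_pos": TCP position; "eef_rot": TCP orientation; "contact_force": force on the tool from outside, world axes, zero at the start; "moment": the same for the moment, N m; "finger_gap": finger opening in mm.
Only numpy, scipy, OpenCV 4.12 (cv2) and the standard library are available. Lean on these libraries where they do the work, as an engineer would, in place of code of your own. Each camera call takes 0.05 s, during which the arm holds its last target. There are 200 camera calls.

### The job

Start the shoe-brushing machine (the one with the two brush wheels): turn its key clockwise from off all the way to start, hold it there for about a second, then let go so that it springs back to run. Leave the key of the sole press as it is.

Things in the scene. Friction and masses are not known exactly. Their poses are not given: they have to be found in the camera images.
- brush_key_bow (a point): Centre of the upright black key head, 36 mm wide (x), 9 thick (y), 34 tall; z up on the turning axis; frame turns with the key. It is 168 mm above the bench, 38 above the flat 150 x 150 mm top of a grey motor housing, 23 above the lock collar (28 mm wide). At 137 mm left and right (y at off) stand brush wheels 140 mm across, 38 thick, 158 high. Machine fixed; may swap places with the press.
- brush_key (a joint): Angle of the brushing machine's key (rad), growing clockwise from above: 0 to 0.12 off, 0.61 run, 1.22 start (hard stop); ticks on the plate mark the three. From off to run friction holds it where left; beyond run a spring pushes it back to run within half a second of letting go. Turning takes up to 0.13 N m.
- press_key_bow (a point): Centre of the head of the sole press's key: identical key and lock, also 168 mm above the bench, same axes, on a grey housing 150 x 160 mm without wheels; behind it (+x) are a rubber-cushioned bed and a column with a pressing pad, 240 mm high. Fixed. Not to be turned.
- press_key (a joint): Angle of the sole press's key in rad, clockwise from above: starts at off (0 to 0.12).

How it is judged (in metres and radians):
On the way:
1. the brushing machine's key is held at start (within about 10 degrees of its stop) for half a second (value of joint brush_key above 1.05 rad), for 0.5 s.
At the end, for the whole second after the job is handed in: The brushing machine's key, let go, rests at run (0.61 rad, within 0.18 rad or about 10 degrees), and the press's key is still at off (below 0.25 rad) (value of joint brush_key between 0.43 and 0.79 rad and value of joint press_key below 0.25 rad); the robot touches nothing.
It fails at once if the sole press's key is turned away from off (beyond 0.25 rad) (value of joint press_key above 0.25 rad).
It also fails if it takes over 32 s, if anything falls off the work surface, if the arm or the gripper's body presses on something with over 40 N, if the wrist force passes 120 N, or if a joint passes its speed limit or range.

## Working session

There is one attempt and no reset: what is moved stays moved. The work goes in short steps, Python scripts to look and compute and a shell command to move; the robot and the scene stay as the last step left them, time stands still between calls to the robot, and variables do not carry over. Pictures are saved under pics/ and viewed, about 8 in all and at most 12, crops included, and the job is handed in when it is done.

```bash
mkdir -p pics; python3 - <<'E'
from bench import *
import cv2,numpy as np
o=get_obs();print({k:np.round(v,3) for k,v in o.items()})
a=grab_frame("top");b=grab_frame("scene")
for n,f in(("top",a),("scene",b)):
    cv2.imwrite(f"pics/{n}0.png",f["pixels"]);print(n,f["intrinsics"],f["rvec"],f["tvec"])
E
```

```text
{'time_s': np.float64(0.0), 'q': array([ 1.197,  0.125,  1.652, -0.   ,  1.368, -0.083]), 'qvel': array([-0.001, -0.001, -0.001, -0.   ,  0.001,  0.   ]), 'effort': array([ 2.0000e-03, -4.1760e+01, -3.5994e+01,  7.8000e-02,  4.9000e-02,
       -0.0000e+00]), 'ee_pos': array([186.297, 622.463, 403.442]), 'eef_rot': array([-1.573,  0.   , -0.291]), 'contact_force': array([ 0.618, -0.142,  0.698]), 'moment': array([-0.008,  0.001, -0.02 ]), 'finger_gap': np.float64(95.112)}
top [[566.30301541   0.         324.1785373 ]
 [  0.         566.30301541 240.21710502]
 [  0.           0.           1.        ]] [ 2.14615133 -2.19323233  0.15935065] [  -9.13384061  571.53081141 1205.52563125]
scene [[564.15902767   0.         319.8681233 ]
 [  0.         564.15902767 230.74476865]
 [  0.           0.           1.        ]] [ 2.034433    1.08794477 -0.54026899] [-309.14981766 -124.68566457 1348.84402215]
```

View pics/top0.png

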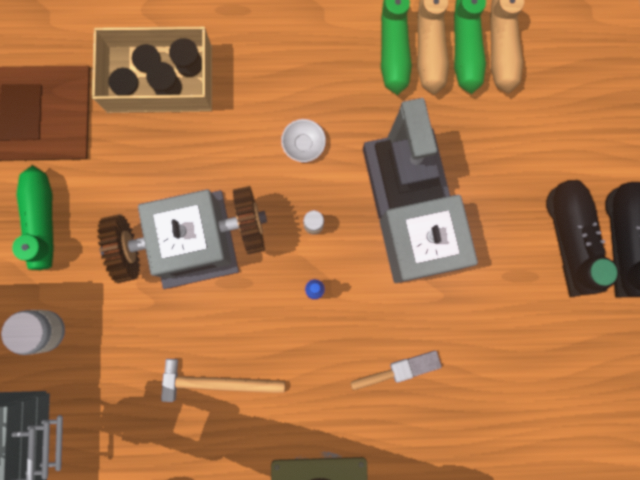

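View pics/scene0.png

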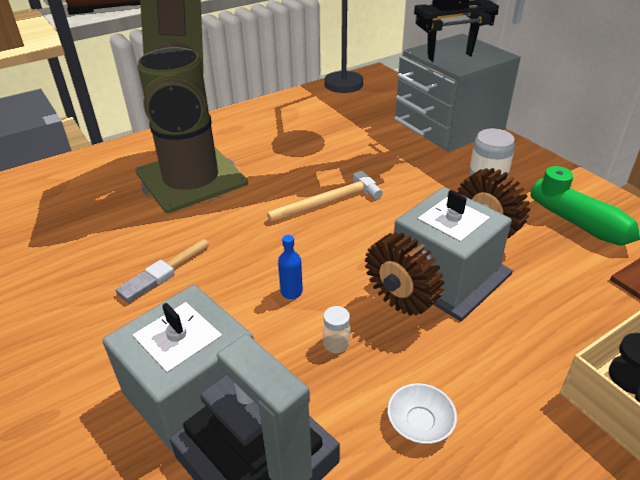

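The top view shows the brushing machine on the left, with its key near (177,229), and the press key near (436,236). In the scene view the brush key is near (456,202). I'll enlarge both views of the brush key.

```bash
python3 - <<'E'
import cv2,numpy as np
a=cv2.imread("pics/top0.png")[180:290,95:275];b=cv2.imread("pics/scene0.png")[180:250,400:515]
a=cv2.resize(a,None,fx=4,fy=4,interpolation=2)[:, :720]
cv2.imwrite("pics/ca.png",a);cv2.imwrite("pics/cb.png",cv2.resize(b,None,fx=6,fy=6,interpolation=2))
E
```

```text
(no output)
```

View pics/ca.png

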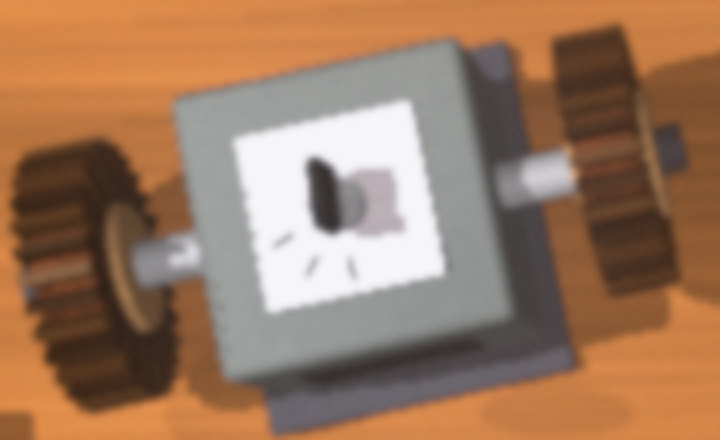

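View pics/cb.png

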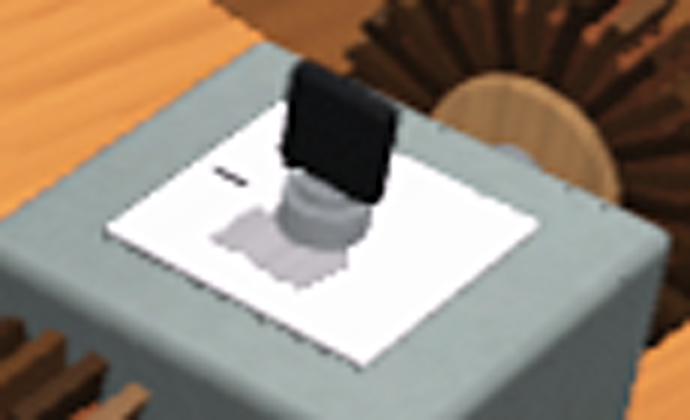

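The crops put the key head centre at about (175.8,228.8) in the top view and (456.7,202.2) in the scene view. In the top crop the housing corners are near (178,100), (455,42), (512,315) and (228,380). Next I'll convert these to positions and cross-check them.

```bash
cat > h.py <<'E'
from bench import *
import cv2,numpy as np
def pl(f,uv,z):
    R=cv2.Rodrigues(np.array(f["rvec"],float))[0];t=np.array(f["tvec"],float).ravel()
    d=R.T@np.linalg.solve(np.array(f["intrinsics"]),[uv[0],uv[1],1.]);c=-R.T@t
    return c+d*(z-c[2])/d[2]
E
python3 - <<'E'
from h import *
a=grab_frame("top");b=grab_frame("scene")
print(pl(a,(175.8,228.8),168),pl(b,(456.7,202.2),168))
C=np.array([pl(a,(95+x/4,180+y/4),130)[:2] for x,y in((178,100),(455,42),(512,315),(228,380))])
print(C,C.mean(0),np.linalg.norm(np.roll(C,-1,0)-C,axis=1))
for i in range(4):
    d=np.roll(C,-1,0)[i]-C[i];print(np.degrees(np.arctan2(d[1],d[0])))
# key ends in scene, top edge z=185, bottom edge 151
g=lambda x,y,z:pl(b,(400+x/6,180+y/6),z)[:2]
k=[g(300,65,185),g(397,103,185),g(285,160,151),g(383,202,151)];print(k)
for i in(0,2):
    d=k[i]-k[i+1];print(np.degrees(np.arctan2(d[1],d[0])),np.linalg.norm(d))
from scipy.spatial.transform import Rotation as S
print(S.from_euler('xyz',get_obs()['eef_rot']).as_matrix().round(2))
E
```

```text
[583.17703521 270.34996972 168.        ] [584.5902783  271.69363211 168.        ]
[[638.87225353 352.71257884]
 [666.20587948 213.40063132]
 [526.25745602 184.72873515]
 [496.72165848 325.67251697]] [582.01431188 269.12861557] [141.96811553 142.85530742 144.00525328 144.69953911]
-78.8993233830574
-168.4217616445077
101.83548313907245
10.770200815860655
[array([569.60548206, 267.27924216]), array([598.83478613, 276.64179457]), array([569.43252972, 267.42526726]), array([600.36981458, 276.44314891])]
-162.2390152709075 30.6921749686569
-163.74917136319434 32.22480075567363
[[ 0.96 -0.    0.29]
 [-0.29 -0.    0.96]
 [-0.   -1.   -0.  ]]
```

The two views agree: the key is at about (584,271), the machine yaw is about 11°, and the ticks lie on the side towards the robot. I'll move above it at the current height, with the tips at 214 mm, and turn the jaws square to the key.

```bash
python3 -m handwheel '[{"gripper":1,"offset":[0.04,-0.035,0],"roll":3},{"gripper":1,"offset":[0.04,-0.035,0],"roll":3},{"gripper":1,"offset":[0.04,-0.035,0],"roll":3},{"gripper":1,"offset":[0.04,-0.035,0],"roll":3},{"gripper":1,"offset":[0.04,-0.035,0],"roll":3},{"gripper":1,"offset":[0.04,-0.035,0],"roll":3},{"gripper":1,"offset":[0.04,-0.035,0],"roll":3},{"gripper":1,"offset":[0.04,-0.035,0],"roll":3}]' 30
python3 -m handwheel '[{"gripper":1,"offset":[0.03,-0.026,0],"roll":1},{"gripper":1,"offset":[0.03,-0.026,0],"roll":0},{"gripper":1,"offset":[0.018,-0.02,0],"roll":0},{"gripper":0.8,"offset":[0,0,0],"roll":0},{"gripper":0.6,"offset":[0,0,0],"roll":0},{"gripper":0.5,"offset":[0,0,0],"roll":0},{"gripper":0.5,"offset":[0,0,0],"roll":0},{"gripper":0.5,"offset":[0,0,0],"roll":0}]'
python3 - <<'E'
from h import *
f=grab_frame("wrist");cv2.imwrite("pics/w1.png",f["pixels"]);o=get_obs()
print(o["time_s"],o["q"],o["ee_pos"],o["eef_rot"],o["finger_gap"])
R=cv2.Rodrigues(np.array(f["rvec"]))[0];print(-R.T@np.array(f["tvec"]).ravel())
E
```

```text
time_s: 1.2
ee_pos: [507.4, 341.3, 404.6]
eef_rot: [-1.571, 0.0, 0.13]
contact_force: [0.5, 0.2, -0.0]
finger_gap: 95.3
time_s: 2.2
ee_pos: [584.1, 271.2, 404.9]
eef_rot: [-1.571, -0.0, 0.146]
contact_force: [0.3, -0.3, -0.3]
finger_gap: 51.3
2.25 [ 3.51088743e-01  1.10653279e-01  1.66447252e+00 -4.33131232e-06
  1.36631852e+00 -1.36582993e+00] [584.13567039 271.02877798 404.84472933] [-1.57077029e+00 -1.46086703e-04  1.46123227e-01] 49.63340535652982
[512.4410439  260.31802002 384.96512693]
```

View pics/w1.png

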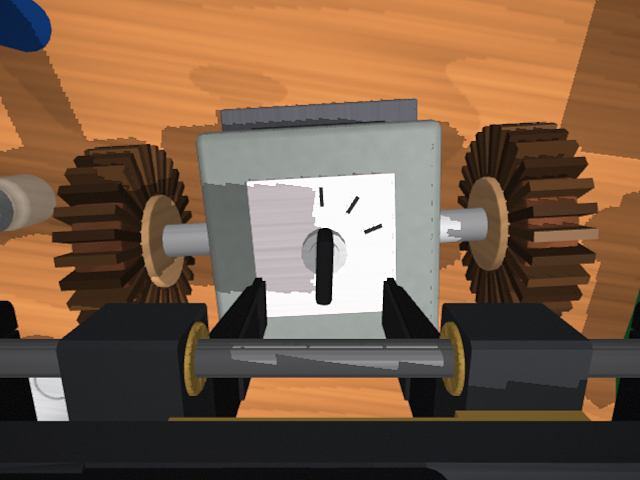

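The wrist view shows the key upright between the fingers. Its top runs from about (326,233) to (323,300), close to the jaw mid-line at about x=324, and it is nearly square to the jaws.

```bash
python3 - <<'E'
from h import *
f=grab_frame("wrist")
p=pl(f,(324,233),185);q=pl(f,(323,300),185);d=p-q
print(p,q,(p+q)/2,np.linalg.norm(d),np.degrees(np.arctan2(-d[1],-d[0])))
E
```

```text
[559.95775347 267.31149922 185.        ] [595.33352081 272.00250681 185.        ] [577.64563714 269.65700302 185.        ] 35.685437749548605 7.553644260066338
```

The wrist view puts the axis at about (578,270), against 582–584 from the other views, with a top length of 35.7 mm where 36 is expected. I'll aim for (581,270), descend to TCP z 343 and grip gently.

```bash
python3 -m handwheel '[{"gripper":0.5,"offset":[-0.003,-0.001,-0.01],"roll":-1},{"gripper":0.5,"offset":[0,0,-0.02],"roll":0},{"gripper":0.5,"offset":[0,0,-0.02],"roll":0},{"gripper":0.5,"offset":[0,0,-0.012],"roll":0},{"gripper":0.3,"offset":[0,0,0],"roll":0},{"gripper":0,"offset":[0,0,0],"roll":0},{"gripper":0,"offset":[0,0,0],"roll":0},{"gripper":0,"offset":[0,0,0],"roll":0}]' 25
python3 - <<'E'
from h import *
f=grab_frame("wrist");cv2.imwrite("pics/w2.png",f["pixels"]);o=get_obs()
print(o["time_s"],o["ee_pos"],o["eef_rot"],o["finger_gap"],o["contact_force"],o["moment"])
E
```

```text
time_s: 3.3
ee_pos: [581.6, 269.8, 343.6]
eef_rot: [-1.57, -0.001, 0.128]
contact_force: [0.2, 0.3, -0.2]
finger_gap: 13.1
3.35 [581.4723769  270.11373374 343.56710628] [-1.56857872e+00 -1.30413976e-03  1.27733937e-01] 8.86313020276094 [-1.31352868 11.57663536 -1.17877248] [ 1.97435149  0.28533541 -0.01695763]
```

View pics/w2.png

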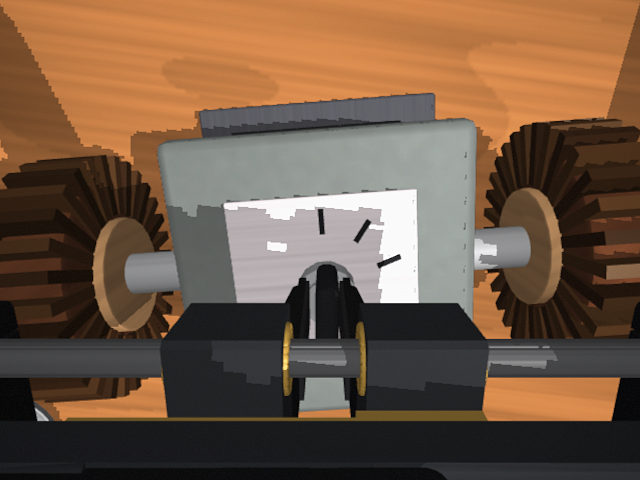

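The gap is 8.9 mm, so the key is gripped. The 11.6 N side force along +y means the axis lies slightly to +y. I'll shift 1 mm that way and begin turning clockwise.

```bash
python3 -m handwheel '[{"gripper":0,"offset":[0,0.001,0],"roll":0},{"gripper":0,"offset":[0,0,0],"roll":-4},{"gripper":0,"offset":[0,0,0],"roll":-5},{"gripper":0,"offset":[0,0,0],"roll":-5},{"gripper":0,"offset":[0,0,0],"roll":-5},{"gripper":0,"offset":[0,0,0],"roll":-5},{"gripper":0,"offset":[0,0,0],"roll":-5},{"gripper":0,"offset":[0,0,0],"roll":0}]'; python3 -c "
from bench import *
print(get_obs()['moment'])"
```

```text
time_s: 4.35
ee_pos: [581.5, 271.0, 343.5]
eef_rot: [-1.57, -0.001, -0.377]
contact_force: [-1.2, 1.9, 2.6]
finger_gap: 8.9
[0.28238893 0.13366446 0.03928975]
```

```bash
python3 -m handwheel '[{"gripper":0,"offset":[0,0,0],"roll":-6},{"gripper":0,"offset":[0,0,0],"roll":-6},{"gripper":0,"offset":[0,0,0],"roll":-6},{"gripper":0,"offset":[0,0,0],"roll":-6},{"gripper":0,"offset":[0,0,0],"roll":-5},{"gripper":0,"offset":[0,0,0],"roll":-4},{"gripper":0,"offset":[0,0,0],"roll":-3},{"gripper":0,"offset":[0,0,0],"roll":0}]'; python3 - <<'E'
from h import *
f=grab_frame("wrist");g=grab_frame("top");cv2.imwrite("pics/w3.png",f["pixels"]);o=get_obs();print(o["moment"],o["contact_force"],o["eef_rot"])
E
```

```text
time_s: 5.35
ee_pos: [581.6, 271.2, 343.6]
eef_rot: [-1.568, 0.0, -1.004]
contact_force: [2.0, 4.0, 2.7]
finger_gap: 9.0
[ 0.71821809 -0.10321768  0.10880114] [1.69896    4.76038064 3.31063118] [-1.56839069e+00  3.97151507e-04 -1.00466052e+00]
```

View pics/w3.png

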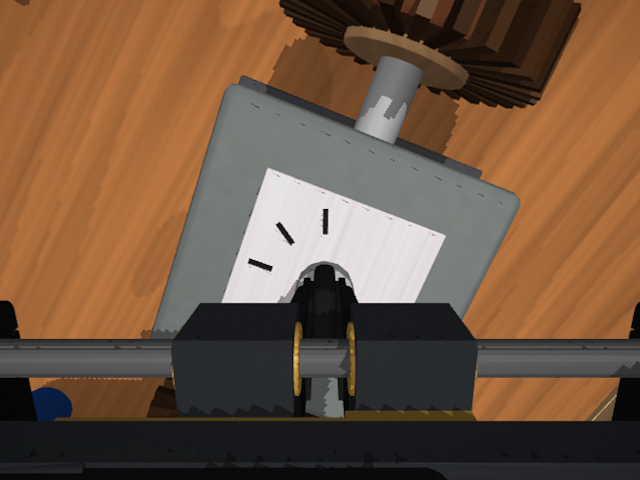

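The key now points straight at the start tick, which is at (325,220). The tool yaw puts it at about 68.8° of 70°, with a spring moment of 0.11 N m. I'll add 1.5°, hold for over a second, then open in place.

```bash
python3 -m handwheel '[{"gripper":0,"offset":[0,0,0],"roll":-1.5},{"gripper":0,"offset":[0,0,0],"roll":0},{"gripper":0,"offset":[0,0,0],"roll":0},{"gripper":0,"offset":[0,0,0],"roll":0},{"gripper":0,"offset":[0,0,0],"roll":0},{"gripper":0,"offset":[0,0,0],"roll":0},{"gripper":0,"offset":[0,0,0],"roll":0},{"gripper":0,"offset":[0,0,0],"roll":0}]'; python3 -c "
from bench import *
print(get_obs()['moment'])"
python3 -m handwheel '[{"gripper":0.7,"offset":[0,0,0],"roll":0},{"gripper":0.7,"offset":[0,0,0],"roll":0},{"gripper":0.7,"offset":[0,0,0],"roll":0},{"gripper":0.7,"offset":[0,0,0],"roll":0},{"gripper":0.7,"offset":[0,0,0],"roll":0},{"gripper":0.7,"offset":[0,0,0],"roll":0},{"gripper":0.7,"offset":[0,0,0.01],"roll":0},{"gripper":0.7,"offset":[0,0,0.02],"roll":0}]'
python3 -m handwheel '[{"gripper":0.7,"offset":[0,0,0.03],"roll":0},{"gripper":0.7,"offset":[0,0,0.03],"roll":0},{"gripper":0.7,"offset":[0,0,0.03],"roll":0},{"gripper":0.7,"offset":[0,0,0.02],"roll":0},{"gripper":0.7,"offset":[0,0,0],"roll":0},{"gripper":0.7,"offset":[0,0,0],"roll":0},{"gripper":0.7,"offset":[0,0,0],"roll":0},{"gripper":0.7,"offset":[0,0,0],"roll":0}]'
python3 - <<'E'
from h import *
f=grab_frame("wrist");cv2.imwrite("pics/w4.png",f["pixels"])
E
```

```text
time_s: 6.45
ee_pos: [581.6, 271.2, 343.5]
eef_rot: [-1.568, 0.0, -1.031]
contact_force: [2.0, 5.6, 3.6]
finger_gap: 8.7
[ 0.78125195 -0.15164036  0.41805111]
time_s: 7.45
ee_pos: [581.2, 270.6, 373.0]
eef_rot: [-1.572, 0.0, -1.033]
contact_force: [0.7, -0.5, 0.5]
finger_gap: 66.6
time_s: 8.45
ee_pos: [581.4, 270.7, 481.3]
eef_rot: [-1.573, 0.0, -1.033]
contact_force: [-0.7, -0.2, 0.8]
finger_gap: 66.6
```

View pics/w4.png

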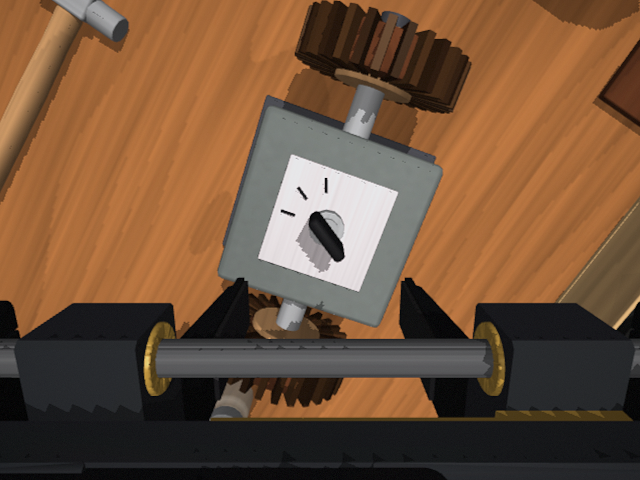

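The key has sprung back. Its top runs from about (314,216) to (340,257), parallel to the middle (run) tick at (302,193). The gripper is clear at 481 mm.

```bash
python3 - <<'E'
from h import *
f=grab_frame("wrist")
d=pl(f,(340,257),185)-pl(f,(314,216),185);y=np.degrees(np.arctan2(d[1],d[0]))
print("key yaw",y,"angle rad",np.radians(11.3-y),np.linalg.norm(d))
print(finish_job())
E
```

```text
key yaw -27.450305395905268 angle rad 0.6763204153118718 34.144378130736236
the job is handed in; nothing more can be done
None
```

I turned the brushing machine's key clockwise from off to its stop at start, held it there for over a second and let go. It sprang back to run, and I handed the job in after about 8.5 s of the 32 s allowed.

- **At start:** the key lined up with the start tick. The turning moment rose from 0.11 to 0.42 N m on the last 1.5°, which means it reached the hard stop.
- **At run:** the last wrist picture shows the key on the run tick. I measured about 0.68 rad by eye, within the allowed 0.43–0.79.
- **Clear of everything:** the gripper is open and about 105 mm above the key. The measured force is near zero.
- **Press key:** the arm never went near the sole press. I didn't look at its key again after the first pictures.
- **Disagreement:** the wrist camera put the key axis about 5 mm nearer the robot in x than the other two cameras. I used a value in between. The highest force I read was about 12 N, when the jaws first closed.

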